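# Probe the blind bore of a flanged hub with a depth rod

### The job

Take the tall depth rod out of the gauge rack and lower it, upright, into the blind bore of the tall hub on the white scanning plate until its foot rests on the bottom; set it down, do not drop or ram it. Keep holding it against the bottom for about two seconds, then let go and leave it standing upright in the bore.

Things in the scene. Friction and masses are not known exactly. Their poses are not given: they have to be found in the camera images.
- depth_rod: Tall one of the two steel gauges upright in the rack (the other: stout, 100 mm, thin top). Loose, round, 145 mm tall, about 0.3 kg. Origin: centre of the underside of its foot; z up along the rod. Foot disc 32 mm diameter, 8 thick; shaft 18 diameter with dark rings up to 90; ribbed aluminium handle 32 diameter from 90 to 145 mm, to be gripped from above.
- hub: Dark steel hub, fixed on a white dotted plate (170 mm diameter, 10 thick). Origin: underside of the plate, on the table, on the bore's axis; z up. Flange 136 diameter, top at 28; boss 80 diameter, top at 90. Blind bore in the boss: 52 diameter, 60 deep, mouth at z = 90, flat floor at z = 30 mm. Not the low flange nearby (42 tall, no plate, hole right through).
- rack: Aluminium block 200 x 90 x 60 mm, fixed. Origin: centre of its underside; x along its length, z up. Two round holes, 38 mm diameter, 46 deep, at x = -50 and +50 mm; a gauge stands loosely in each, its foot on the hole's floor 14 mm above the table. Which gauge is in which hole varies.
Things that resemble listed ones, but are neither listed nor needed, are in the scene too. Leave any green, orange or yellow look-alike of the depth_rod alone.

How it is judged:
On the way, in this order (a step that is already met when the one before it is completed fails the run):
1. the depth rod is lifted out of the rack, held by the gripper (foot at least 80 mm above the table) (height (world z) of depth_rod above 0.08 m and contact force between the fingers and depth_rod above 0.5 N), for 0.1 s.
2. the depth rod's foot is on the floor of the hub's bore (within 5 mm) and the gripper goes on holding it there for 1 s (z of depth_rod in the frame of hub below 0.035 m and horizontal distance between depth_rod and hub below 0.02 m and contact force between the fingers and depth_rod above 0.5 N), for 1 s.
At the end, for the whole second after the job is handed in: The depth rod stands released and at rest in the hub's blind bore, its foot within 5 mm of the bore's floor and within 20 mm of its axis, upright within 10 degrees (z of depth_rod in the frame of hub below 0.035 m and horizontal distance between depth_rod and hub below 0.02 m and angle between depth_rod's own z axis and vertical below 0.18 rad and linear speed of depth_rod below 0.03 m/s); the robot touches nothing.
It fails at once if the depth rod is dropped or rammed into the bore (faster than 0.45 m/s with its foot inside) (z of depth_rod in the frame of hub below 0.085 m and horizontal distance between depth_rod and hub below 0.026 m and linear speed of depth_rod above 0.45 m/s).
It also fails if it takes over 45 s, if anything falls off the work surface, if the arm or the gripper's body presses on something with over 40 N, if the wrist force passes 120 N, or if a joint passes its speed limit or range.

### The arm

A 6-joint arm with a two-finger parallel gripper is mounted at the origin on the work surface. World frame = base frame: x ahead of the robot, y to its left, z up, the work surface at z = 0. Lengths are in m, angles in rad, forces in N, time in s.
With the tool pointing down it reaches from about 0.35 to 0.775 m from the base axis. Payload 5.5 kg.
Tool frame: the origin (TCP) lies midway between the tips of the shut fingers; the grasp point (between the pads) lies 19 mm behind it; z points along the fingers, y is the line along which they close (so a half turn about z gives the same grasp; the last joint's range is limited). The gripper opens to 85 mm and grips with 20 to 120 N. Pads are 22 mm wide; open, the fingers measure 114 mm over their backs; the gripper's body (76 mm by 85 mm) begins 54 mm behind the grasp point. The pads swing forward as they close: fully open they stand 13 mm farther back than shut.
Start: joints at [-0.14, 0.313, 0.046, 1.304, 0, 1.431], TCP at [0.575, -0, 0.231] pointing down, gripper open.
Joint ranges: [-2.76, 2.76], [-0.86, 1.69], [-1.03, 1.26], [-2.2, 2.34], [-1.47, 1.5], [-3.14, 3.14]. Speed limits (rad/s): [2.57, 2.57, 3.14, 3.14, 3.14, 3.14].

### API

Orientations are given as a unit quaternion [w, x, y, z].
In Python, from workcell import telemetry, imaging, env gives the robot as it stands. The module is installed in compiled form; this text tells all that it offers.
- The arm moves only by the tool step_arm, never from a script. Its argument "moves" is a list of rows, each a list of 3 entries, a list of its own where there are three numbers: the shift along the tool's x, y, z in mm, then the turn, a rotation vector about the tool's x, y, z in rad, then the finger opening in mm, from 0 to 85.4. A call has 1 to 8 rows; each row is the pose to reach, as a shift and turn from the pose commanded when the call began, along the tool's axes at that moment; what a row does not reach only later rows make up. A row lasts 1/12 s, in which the tool goes at most 41.7 mm and 7.16 degrees, less where a joint would pass 70% of its speed; a pose out of reach is approached as far as the arm can. A call with a gripper value outside its range is refused whole. The fingers move at their own pace and stop on an object; "grip_force" is the grip in N (left out, the last holds). Time passes only in rows, so rows that repeat a pose let the fingers close. It gives the time, the measured TCP pose, the force, the opening and the grip force at its end, in the units of the state.
- telemetry.get_state(): the state, without advancing time (a new reading comes with each control period).
- imaging.read_camera(name): name is "scene" or "side" or "wrist"; returns the picture (480x640x3 uint8, red, green, blue); there is no depth.
- imaging.camera_params(name): a dict with "camera_matrix" (3x3 intrinsics, pixels), "D" ([k1, k2, p1, p2, k3] as OpenCV has them; the pictures are not rectified), "pose" (4x4, takes a point from camera to world coordinates). Camera axes: x right, y up, looking along -z (the intrinsics and any distortion apply to the point x, -y, -z); pixel columns grow to the right and rows downward; lengths in m; the calibration is good to about 2 mm. A picture is of the moment at which its call begins: read the wrist's pose just before it. camera_params takes no time and is no camera call; for the wrist camera it gives the pose at the moment of the call.
- env.hand_in(): hands the job in; it is judged then, once.
The state is a dict: "clock": time; "joint_pos": joint angles; "qvel": joint speeds; "tau": joint torques, N m; "tcp_pos": TCP position; "orientation": TCP orientation; "wrist_force": force on the tool from outside, world axes, zero at the start; "ft_torque": the same for the moment, N m; "finger_gap": finger opening in m; "grip_force": force on a finger pad.
Only numpy, scipy, OpenCV 4.12 (cv2) and the standard library are available. Lean on these libraries where they do the work, as an engineer would, in place of code of your own. Each camera call takes 0.05 s, during which the arm holds its last target. There are 200 camera calls.

## Working session

There is one attempt and no reset: what is moved stays moved. The work goes in short steps, Python scripts to look and compute and a tool call to move; the robot and the scene stay as the last step left them, time stands still between calls to the robot, and variables do not carry over. Pictures are saved under pics/ and viewed, at most 10 in all, crops included, and the job is handed in when it is done.

Besides the shell and the picture viewer there is one more tool, called after "Call:" by a JSON object that holds its "fn" and its "kwargs". step_arm: Moves the arm, as the interface text tells. Its arguments: {"type":"object","properties":{"moves":{"type":"array"},"grip_force":{"type":"number"}},"required":["moves"]}

```bash
mkdir -p pics; cat > h.py <<'E'
import numpy as np, cv2
from workcell import telemetry, imaging, env
def snap(n):
    P=imaging.camera_params(n); im=imaging.read_camera(n)[:,:,::-1].copy(); return im,P
def ray(P,uv):
    K=np.array(P["camera_matrix"],float);D=np.array(P["D"],float);T=np.array(P["pose"])
    p=cv2.undistortPoints(np.array([[uv]],float),K,D)[0,0]
    d=T[:3,:3]@np.array([p[0],-p[1],-1.]); return T[:3,3],d
def plane(P,uv,z):
    o,d=ray(P,uv); return o+d*(z-o[2])/d[2]
def proj(P,X):
    K=np.array(P["camera_matrix"],float);D=np.array(P["D"],float);T=np.array(P["pose"])
    c=(np.atleast_2d(X)-T[:3,3])@T[:3,:3]; c=c*[1,-1,-1]
    return cv2.projectPoints(c,np.zeros(3),np.zeros(3),K,D)[0][:,0]
E
python3 - <<'E'
from h import *
for n in("scene","side"):
    im,P=snap(n); cv2.imwrite(f"pics/{n}0.png",im); print(n,np.round(P["pose"],3).tolist())
print(telemetry.get_state())
E
```

```text
scene [[0.013, -0.767, 0.642, 1.037], [1.0, 0.009, -0.01, -0.067], [0.002, 0.642, 0.767, 0.701], [0.0, 0.0, 0.0, 1.0]]
side [[0.957, 0.224, -0.182, 0.337], [-0.289, 0.728, -0.622, -0.504], [-0.006, 0.648, 0.762, 0.626], [0.0, 0.0, 0.0, 1.0]]
{'clock': 0.1, 'joint_pos': array([-1.39613083e-01,  3.13904301e-01,  4.51206176e-02,  1.30362844e+00,
       -3.28519720e-05,  1.43119690e+00]), 'qvel': array([ 0.00062124, -0.00191536,  0.001317  ,  0.00046872, -0.00103947,
        0.00146522]), 'tau': array([ 3.58776997e-03, -4.81727242e+01,  2.99244744e+01,  1.27543980e-02,
       -1.12281841e-04,  1.60051752e-05]), 'tcp_pos': array([5.74544981e-01, 3.68323524e-05, 2.30521469e-01]), 'orientation': array([-6.35319331e-04,  7.07111370e-01,  7.07101731e-01, -4.99335330e-04]), 'wrist_force': array([ 0.10453047,  0.17995048, -0.22674391]), 'ft_torque': array([-0.02753284, -0.01334334, -0.01796725]), 'grip_force': 0.0, 'finger_gap': 0.08535243492897873}
```

View pics/scene0.png

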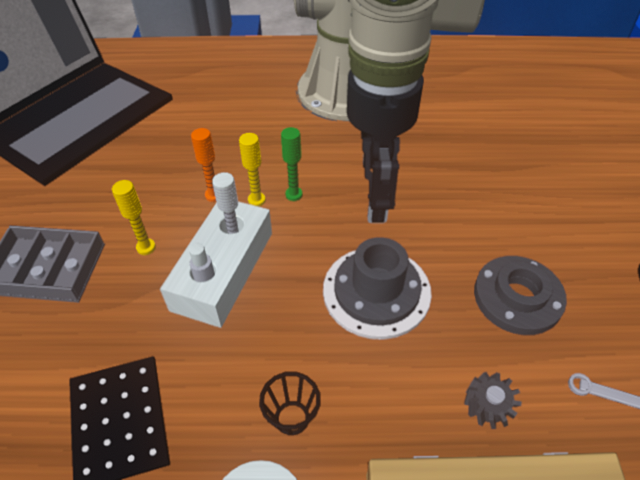

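View pics/side0.png

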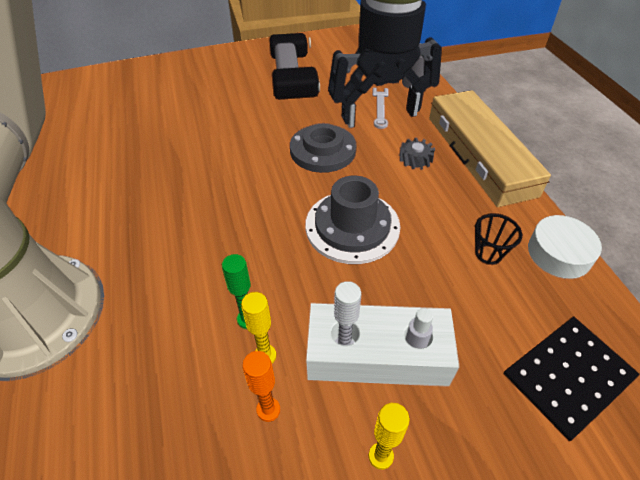

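The scene picture shows the rack at about (218,262), with a tall ribbed silver gauge at (225,195) and a stout one with a thin top at (200,263). There are yellow, orange and green look-alikes at (130,215), (250,165), (205,160) and (291,160). The hub on the white plate is at (380,285), and the low flange without a plate is at (520,292). The silver tall gauge fits (side view: handle at (347,300)), because it is in the rack, ribbed and aluminium. I'll confirm that in a crop.

```bash
python3 - <<'E'
from h import *
a=cv2.imread("pics/scene0.png");b=cv2.imread("pics/side0.png")
A=cv2.resize(a[165:245,190:270],(400,400),interpolation=cv2.INTER_CUBIC)
B=cv2.resize(b[275:355,310:390],(400,400),interpolation=cv2.INTER_CUBIC)
cv2.imwrite("pics/crop1.png",np.hstack([A,B]))
# hub: plate ellipse (white, underside z~0.005 rim top z .01) 
for n,im,(u0,u1,v0,v1) in(("scene",a,(310,445,235,345)),("side",b,(295,410,170,265))):
    P=imaging.camera_params(n)
    hsv=cv2.cvtColor(im,cv2.COLOR_BGR2HSV)
    m=((hsv[:,:,1]<90)).astype(np.uint8)
    k=np.zeros_like(m);k[v0:v1,u0:u1]=m[v0:v1,u0:u1]
    c=max(cv2.findContours(k,0,1)[0],key=cv2.contourArea)
    pts=np.array([plane(P,p[0].astype(float),.01)[:2] for p in c])
    # robust circle fit
    w=np.ones(len(pts),bool)
    for _ in range(8):
        M=np.c_[2*pts,np.ones(len(pts))];s=np.linalg.lstsq(M[w],(pts**2).sum(1)[w],rcond=None)[0]
        r=np.sqrt(s[2]+s[:2]@s[:2]);e=np.abs(np.hypot(*(pts-s[:2]).T)-r);w=e<max(.0025,np.median(e))
    print(n,"hub",s[:2],r,w.sum(),len(w))
    print("bore mouth",plane(P,{"scene":(381,257),"side":(355,190)}[n],.09))
    print("rodtop",plane(P,{"scene":(224,181),"side":(348,290)}[n],.159))
    for q in {"scene":[(250,140),(203,136),(291,134)],"side":[(256,300),(258,362),(236,263)]}[n]: print("decoy",plane(P,q,.145))
E
```

```text
scene hub [0.55542173 0.02341787] 0.08580872488454898 236 292
bore mouth [0.55256725 0.02420153 0.09      ]
rodtop [ 0.46230547 -0.20481328  0.159     ]
decoy [ 0.35158714 -0.17649646  0.145     ]
decoy [ 0.3400332  -0.25450755  0.145     ]
decoy [ 0.3371408  -0.11033706  0.145     ]
side hub [0.55249361 0.02077522] 0.08637921560091807 171 258
bore mouth [0.55427439 0.02568576 0.09      ]
rodtop [ 0.45944479 -0.20573296  0.159     ]
decoy [ 0.3502685  -0.17781729  0.145     ]
decoy [ 0.33542719 -0.25956881  0.145     ]
decoy [ 0.3368841 -0.1135519  0.145    ]
```

View pics/crop1.png

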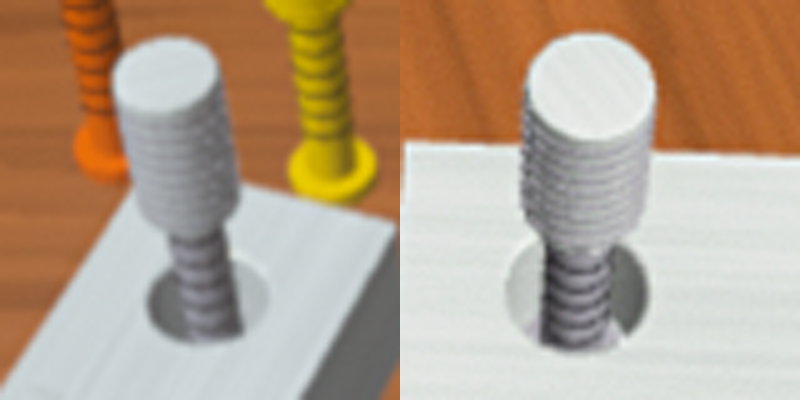

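The crop confirms it: a silver ribbed handle on a dark-ringed shaft, standing in the rack hole. Its top centre is at about (223,180) in the scene view and (348,293) in the side view. I'll move above it.

```bash
python3 - <<'E'
from h import *
p=plane(imaging.camera_params("scene"),(222.9,180.0),.159);q=plane(imaging.camera_params("side"),(348.1,292.3),.159);print(p,q)
E
```

```text
[ 0.4601499 -0.2066673  0.159    ] [ 0.45847079 -0.20894037  0.159     ]
```

Call:
{"fn": "step_arm", "kwargs": {"moves": [[[-26, -14, 0], [0, 0, 0], 85], [[-52, -29, 0], [0, 0, 0], 85], [[-78, -43, 0], [0, 0, 0], 85], [[-104, -58, 0], [0, 0, 0], 85], [[-130, -72, 0], [0, 0, 0], 85], [[-156, -86, 0], [0, 0, 0], 85], [[-182, -100, 0], [0, 0, 0], 85], [[-206, -115, 0], [0, 0, 0], 85]]}}

```text
clock: 0.77
tcp_pos: [0.4591, -0.2072, 0.2309]
orientation: [-0.0, 0.707, 0.707, -0.0]
wrist_force: [0.0, -0.1, -0.3]
finger_gap: 0.085
grip_force: 0.0
```

```bash
python3 - <<'E'
from h import *
im,P=snap("wrist"); 
T=np.array(telemetry.get_state()["tcp_pos"])
e=proj(P,[[.4593,-.2078,.159]]+[[.4593+.016*np.cos(t),-.2078+.016*np.sin(t),.159] for t in np.linspace(0,6.28,24)])
print(e[0],np.round(P["pose"],3).tolist())
for p in e: cv2.circle(im,tuple(int(round(v)) for v in p),2,(0,0,255),-1)
cv2.imwrite("pics/w1.png",im)
E
```

```text
[321.42362486 249.56507223] [[1.0, 0.0, 0.001, 0.459], [-0.001, 0.953, 0.304, -0.13], [-0.001, -0.304, 0.953, 0.375], [0.0, 0.0, 0.0, 1.0]]
```

View pics/w1.png

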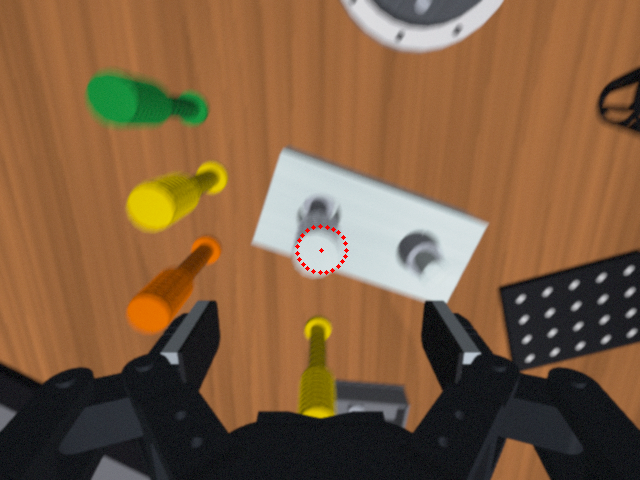

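The wrist view shows the rod top at about (319,253), 2 to 4 px off the predicted (321,250). That means shifting about -1 mm in x and -2.5 mm in y. The look-alikes are clear of the fingers, so I'm descending.

Call:
{"fn": "step_arm", "kwargs": {"moves": [[[-3, -1, 8], [0, 0, 0], 85], [[-3, -1, 28], [0, 0, 0], 85], [[-3, -1, 50], [0, 0, 0], 85], [[-3, -1, 72], [0, 0, 0], 85], [[-3, -1, 94], [0, 0, 0], 85], [[-3, -1, 110], [0, 0, 0], 85], [[-3, -1, 117], [0, 0, 0], 85], [[-3, -1, 117], [0, 0, 0], 60]], "grip_force": 50}}

```text
clock: 1.48
tcp_pos: [0.4579, -0.2074, 0.112]
orientation: [-0.002, 0.707, 0.707, -0.0]
wrist_force: [-0.6, 0.2, -0.0]
finger_gap: 0.0752
grip_force: 0.0
```

Call:
{"fn": "step_arm", "kwargs": {"moves": [[[0, 0, 0], [0, 0, 0], 45], [[0, 0, 0], [0, 0, 0], 35], [[0, 0, 0], [0, 0, 0], 25], [[0, 0, 0], [0, 0, 0], 20], [[0, 0, 0], [0, 0, 0], 20], [[0, 0, 0], [0, 0, 0], 20]], "grip_force": 50}}

```text
clock: 1.98
tcp_pos: [0.4596, -0.2095, 0.1156]
orientation: [0.001, 0.707, 0.707, 0.0]
wrist_force: [-1.9, 1.2, 6.8]
finger_gap: 0.0309
grip_force: 49.2
```

Call:
{"fn": "step_arm", "kwargs": {"moves": [[[0, 0, -6], [0, 0, 0], 20], [[0, 0, -20], [0, 0, 0], 20], [[0, 0, -38], [0, 0, 0], 20], [[0, 0, -58], [0, 0, 0], 20], [[0, 0, -80], [0, 0, 0], 20], [[0, 0, -100], [0, 0, 0], 20], [[0, 0, -115], [0, 0, 0], 20], [[0, 0, -115], [0, 0, 0], 20]]}}

```text
clock: 2.65
tcp_pos: [0.4605, -0.2099, 0.2327]
orientation: [0.003, 0.707, 0.707, 0.001]
wrist_force: [0.6, -0.3, -1.5]
finger_gap: 0.0309
grip_force: 49.9
```

Call:
{"fn": "step_arm", "kwargs": {"moves": [[[0, 0, 0], [0, 0, 0], 20], [[0, 0, 0], [0, 0, 0], 20], [[0, 0, 0], [0, 0, 0], 20]]}}

```text
clock: 2.9
tcp_pos: [0.4583, -0.2085, 0.2278]
orientation: [-0.001, 0.707, 0.707, -0.0]
wrist_force: [-0.1, -0.0, -2.1]
finger_gap: 0.0309
grip_force: 49.9
```

```bash
python3 - <<'E'
from h import *
im,P=snap("scene");im2,_=snap("side");
cv2.imwrite("pics/l1.png",np.hstack([cv2.resize(im[90:290,160:310],(400,533)),cv2.resize(im2[150:350,270:420],(400,533))]))
E
```

```text
(no output)
```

View pics/l1.png

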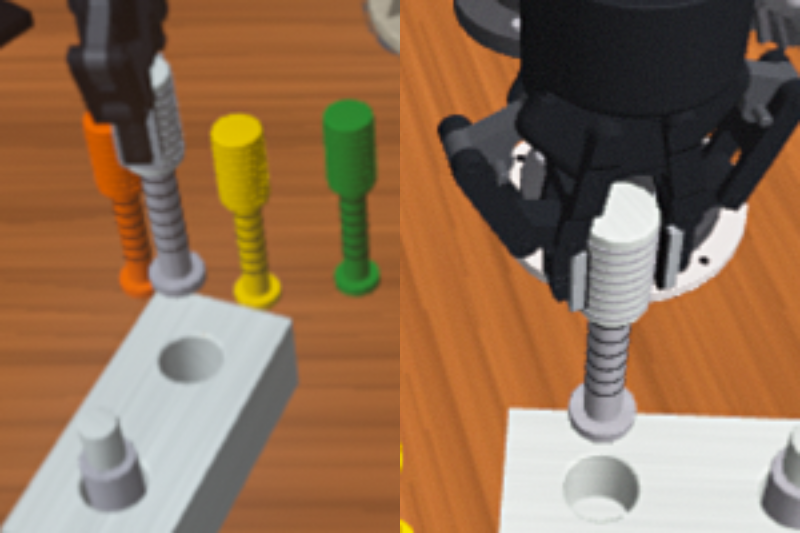

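The rod is held upright with its foot clear of the rack: foot disc at about (226,192) in the scene view and (346,304) in the side view. Next I'm locating the foot.

```bash
python3 - <<'E'
from h import *
S=imaging.camera_params("scene");D=imaging.camera_params("side")
for z in(.127,.131,.135): print(z,plane(S,(160+175/2.667,90+270/2.667),z),plane(D,(270+202/2.667,150+412/2.667),z))
print(telemetry.get_state()["tcp_pos"])
E
```

```text
0.127 [ 0.45108183 -0.20799683  0.127     ] [ 0.45789946 -0.20533934  0.127     ]
0.131 [ 0.45516343 -0.20701817  0.131     ] [ 0.45693342 -0.20773842  0.131     ]
0.135 [ 0.45924503 -0.20603951  0.135     ] [ 0.45596738 -0.2101375   0.135     ]
[ 0.45838473 -0.20857511  0.22798296]
```

Call:
{"fn": "step_arm", "kwargs": {"moves": [[[15, 6, 0], [0, 0, 0], 20], [[43, 18, 0], [0, 0, 0], 20], [[77, 32, 0], [0, 0, 0], 20], [[112, 47, 0], [0, 0, 0], 20], [[147, 62, 0], [0, 0, 0], 20], [[182, 76, 0], [0, 0, 0], 20], [[212, 89, 0], [0, 0, 0], 20], [[230, 96, 0], [0, 0, 0], 20]]}}

```text
clock: 3.67
tcp_pos: [0.5556, 0.0242, 0.2284]
orientation: [-0.001, 0.706, 0.708, 0.0]
wrist_force: [0.2, -1.0, -2.4]
finger_gap: 0.0308
grip_force: 49.8
```

Call:
{"fn": "step_arm", "kwargs": {"moves": [[[0, 0, 0], [0, 0, 0], 20], [[0, 0, 0], [0, 0, 0], 20], [[0, 0, 0], [0, 0, 0], 20], [[0, 0, 0], [0, 0, 0], 20]]}}

```text
clock: 4.0
tcp_pos: [0.5545, 0.0201, 0.2289]
orientation: [-0.0, 0.708, 0.707, -0.0]
wrist_force: [-0.4, -0.4, -2.3]
finger_gap: 0.031
grip_force: 49.9
```

```bash
python3 - <<'E'
from h import *
im,P=snap("scene");im2,Q=snap("side")
t=np.linspace(0,6.28,30)
for z,r,c in((.09,.026,(0,0,255)),(.127,.016,(0,255,0))):
  for I,p in((im,P),(im2,Q)):
    for e in proj(p,[[.554+r*np.cos(a),.0225+r*np.sin(a),z] for a in t]): cv2.circle(I,tuple(int(round(v)) for v in e),0,c,-1)
cv2.imwrite("pics/h1.png",np.hstack([cv2.resize(im[170:330,320:440],(400,533)),cv2.resize(im2[90:250,295:415],(400,533))]))
E
```

```text
(no output)
```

View pics/h1.png

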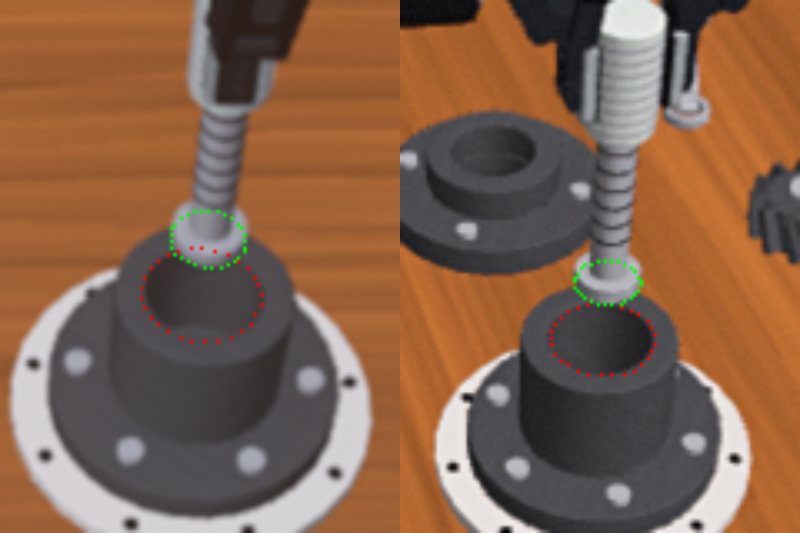

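The projected mouth matches the bore (red ring centred at (203,295) in the left crop and (603,340) in the right). The foot sits over its axis, so I'm lowering slowly.

Call:
{"fn": "step_arm", "kwargs": {"moves": [[[0, 0, 6], [0, 0, 0], 20], [[0, 0, 16], [0, 0, 0], 20], [[0, 0, 28], [0, 0, 0], 20], [[0, 0, 40], [0, 0, 0], 20], [[0, 0, 52], [0, 0, 0], 20], [[0, 0, 64], [0, 0, 0], 20], [[0, 0, 74], [0, 0, 0], 20], [[0, 0, 82], [0, 0, 0], 20]]}}

```text
clock: 4.77
tcp_pos: [0.5542, 0.0208, 0.1456]
orientation: [-0.001, 0.707, 0.707, -0.001]
wrist_force: [-0.0, -0.4, -3.5]
finger_gap: 0.031
grip_force: 49.9
```

Call:
{"fn": "step_arm", "kwargs": {"moves": [[[0, 0, 2], [0, 0, 0], 20], [[0, 0, 4], [0, 0, 0], 20], [[0, 0, 6], [0, 0, 0], 20], [[0, 0, 8], [0, 0, 0], 20], [[0, 0, 9], [0, 0, 0], 20], [[0, 0, 9], [0, 0, 0], 20], [[0, 0, 9], [0, 0, 0], 20]]}}

```text
clock: 5.35
tcp_pos: [0.5552, 0.021, 0.1386]
orientation: [0.0, 0.707, 0.707, 0.0]
wrist_force: [-0.4, 0.8, -1.7]
finger_gap: 0.031
grip_force: 49.9
```

Call:
{"fn": "step_arm", "kwargs": {"moves": [[[0, 0, 1], [0, 0, 0], 20], [[0, 0, 2], [0, 0, 0], 20], [[0, 0, 3], [0, 0, 0], 20], [[0, 0, 4], [0, 0, 0], 20], [[0, 0, 4], [0, 0, 0], 20], [[0, 0, 4], [0, 0, 0], 20]]}}

```text
clock: 5.85
tcp_pos: [0.555, 0.021, 0.1342]
orientation: [-0.0, 0.707, 0.707, -0.0]
wrist_force: [-0.4, 0.1, -2.3]
finger_gap: 0.0311
grip_force: 49.9
```

Call:
{"fn": "step_arm", "kwargs": {"moves": [[[0, 0, 1], [0, 0, 0], 20], [[0, 0, 2], [0, 0, 0], 20], [[0, 0, 2], [0, 0, 0], 20], [[0, 0, 2], [0, 0, 0], 20]]}}

```text
clock: 6.18
tcp_pos: [0.555, 0.021, 0.1322]
orientation: [-0.0, 0.707, 0.707, -0.0]
wrist_force: [0.7, -0.9, -2.1]
finger_gap: 0.0314
grip_force: 49.9
```

Call:
{"fn": "step_arm", "kwargs": {"moves": [[[0, 0, 1], [0, 0, 0], 20], [[0, 0, 1], [0, 0, 0], 20], [[0, 0, 2], [0, 0, 0], 20], [[0, 0, 2], [0, 0, 0], 20], [[0, 0, 2], [0, 0, 0], 20]]}}

```text
clock: 6.6
tcp_pos: [0.5553, 0.021, 0.1316]
orientation: [0.001, 0.707, 0.707, 0.0]
wrist_force: [-2.6, 0.3, 6.8]
finger_gap: 0.0312
grip_force: 51.1
```

The foot is on the floor: wrist force went from -2 to +6.8 N, at the expected height. Holding for two seconds.

Call:
{"fn": "step_arm", "kwargs": {"moves": [[[0, 0, 0], [0, 0, 0], 20], [[0, 0, 0], [0, 0, 0], 20], [[0, 0, 0], [0, 0, 0], 20], [[0, 0, 0], [0, 0, 0], 20], [[0, 0, 0], [0, 0, 0], 20], [[0, 0, 0], [0, 0, 0], 20], [[0, 0, 0], [0, 0, 0], 20], [[0, 0, 0], [0, 0, 0], 20]]}}

```text
clock: 7.27
tcp_pos: [0.5553, 0.021, 0.1316]
orientation: [0.001, 0.707, 0.707, 0.0]
wrist_force: [-2.2, 0.1, 7.2]
finger_gap: 0.0309
grip_force: 51.1
```

Call:
{"fn": "step_arm", "kwargs": {"moves": [[[0, 0, 0], [0, 0, 0], 20], [[0, 0, 0], [0, 0, 0], 20], [[0, 0, 0], [0, 0, 0], 20], [[0, 0, 0], [0, 0, 0], 20], [[0, 0, 0], [0, 0, 0], 20], [[0, 0, 0], [0, 0, 0], 20], [[0, 0, 0], [0, 0, 0], 20], [[0, 0, 0], [0, 0, 0], 20]]}}

```text
clock: 7.93
tcp_pos: [0.5553, 0.021, 0.1316]
orientation: [0.001, 0.707, 0.707, 0.0]
wrist_force: [-2.5, 0.7, 6.3]
finger_gap: 0.0311
grip_force: 51.1
```

Call:
{"fn": "step_arm", "kwargs": {"moves": [[[0, 0, 0], [0, 0, 0], 20], [[0, 0, 0], [0, 0, 0], 20], [[0, 0, 0], [0, 0, 0], 20], [[0, 0, 0], [0, 0, 0], 20], [[0, 0, 0], [0, 0, 0], 20], [[0, 0, 0], [0, 0, 0], 20], [[0, 0, 0], [0, 0, 0], 20], [[0, 0, 0], [0, 0, 0], 20]]}}

```text
clock: 8.6
tcp_pos: [0.5553, 0.021, 0.1316]
orientation: [0.001, 0.707, 0.707, 0.0]
wrist_force: [-2.7, 0.6, 6.4]
finger_gap: 0.031
grip_force: 51.1
```

```bash
python3 - <<'E'
from h import *
im,P=snap("scene");im2,Q=snap("side")
t=np.linspace(0,6.28,30)
for I,p in((im,P),(im2,Q)):
    for z in (.12,.175):
      for e in proj(p,[[.555+.016*np.cos(a),.0225+.016*np.sin(a),z] for a in t]): cv2.circle(I,tuple(int(round(v)) for v in e),0,(0,0,255),-1)
cv2.imwrite("pics/h2.png",np.hstack([cv2.resize(im[170:330,320:440],(400,533)),cv2.resize(im2[90:250,295:415],(400,533))]))
E
```

```text
(no output)
```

View pics/h2.png

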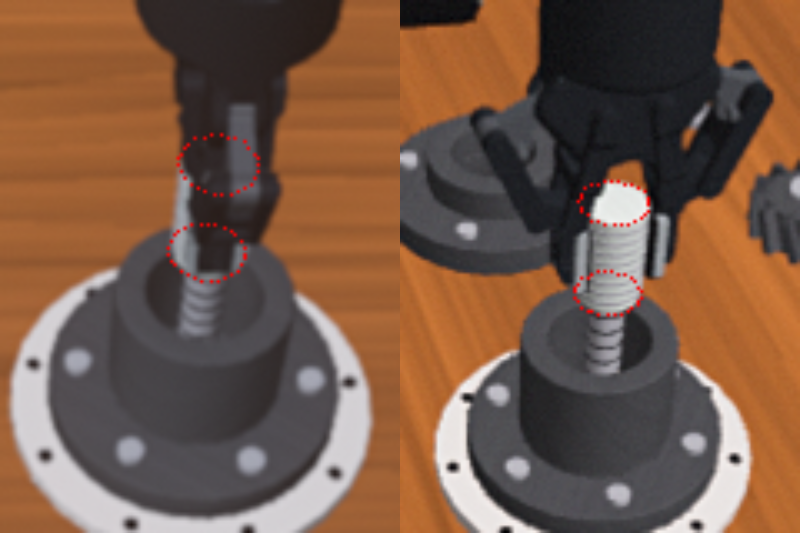

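The handle's top and bottom match the projected rings for a rod seated at z = 30 mm (right crop, top at (622,203)). Releasing gently, then retreating.

Call:
{"fn": "step_arm", "kwargs": {"moves": [[[0, 0, -1], [0, 0, 0], 20], [[0, 0, -1], [0, 0, 0], 33], [[0, 0, -1], [0, 0, 0], 36], [[0, 0, -1], [0, 0, 0], 45], [[0, 0, -1], [0, 0, 0], 60], [[0, 0, -1], [0, 0, 0], 80], [[0, 0, -1], [0, 0, 0], 85], [[0, 0, -1], [0, 0, 0], 85]]}}

```text
clock: 9.37
tcp_pos: [0.5551, 0.021, 0.1313]
orientation: [0.0, 0.707, 0.707, 0.0]
wrist_force: [0.1, 0.2, -0.3]
finger_gap: 0.0847
grip_force: 0.0
```

Call:
{"fn": "step_arm", "kwargs": {"moves": [[[0, 0, 0], [0, 0, 0], 85], [[0, 0, 0], [0, 0, 0], 85], [[0, 0, -8], [0, 0, 0], 85], [[0, 0, -25], [0, 0, 0], 85], [[0, 0, -45], [0, 0, 0], 85], [[0, 0, -70], [0, 0, 0], 85], [[0, 0, -95], [0, 0, 0], 85], [[0, 0, -110], [0, 0, 0], 85]]}}

```text
clock: 10.03
tcp_pos: [0.5559, 0.0209, 0.2448]
orientation: [0.001, 0.707, 0.707, 0.001]
wrist_force: [1.1, 0.6, 0.5]
finger_gap: 0.0849
grip_force: 0.0
```

Call:
{"fn": "step_arm", "kwargs": {"moves": [[[0, 0, 0], [0, 0, 0], 85], [[0, 0, 0], [0, 0, 0], 85], [[0, 0, 0], [0, 0, 0], 85], [[0, 0, 0], [0, 0, 0], 85], [[0, 0, 0], [0, 0, 0], 85], [[0, 0, 0], [0, 0, 0], 85]]}}

```text
clock: 10.53
tcp_pos: [0.5545, 0.021, 0.2403]
orientation: [-0.001, 0.707, 0.707, -0.001]
wrist_force: [-0.0, -1.2, -0.7]
finger_gap: 0.085
grip_force: 0.0
```

```bash
python3 - <<'E'
from h import *
im,P=snap("scene");im2,Q=snap("side")
cv2.imwrite("pics/h3.png",np.hstack([cv2.resize(im[170:330,320:440],(400,533)),cv2.resize(im2[90:250,295:415],(400,533))]))
E
```

```text
(no output)
```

View pics/h3.png

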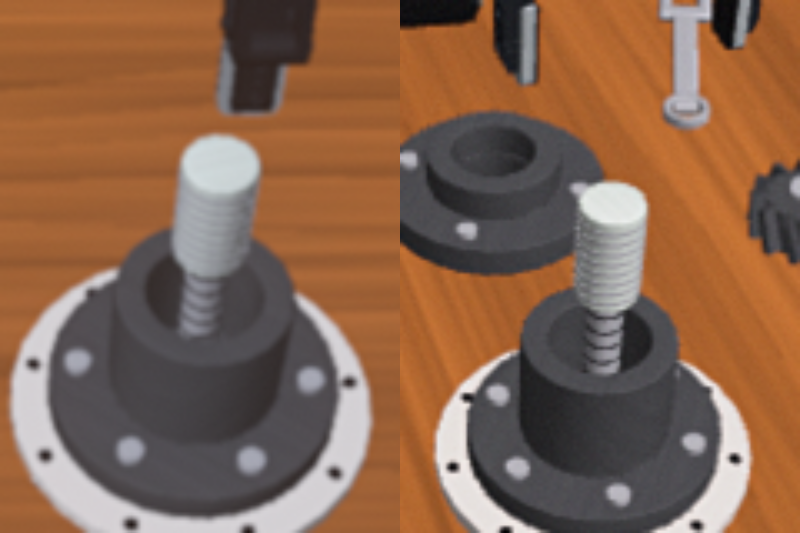

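The rod stands upright and centred in the bore, with its top at (220,165) in the left crop and (612,203) in the right, and the gripper is clear. Handing in.

```bash
python3 -c "
from workcell import env
print(env.hand_in())"
```

```text
the job is handed in; nothing more can be done
None
```

The depth rod is standing upright and released in the hub's blind bore, held against the bottom for about 2 s before release, and the job is handed in at about 10.6 s of the 45 s allowed; the hand-in returned no verdict.

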